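# Stack a drying board on spacer bars

## Task

Add the next layer over the small columns drying on the lower board. Lay the loose yellow spacer bar in the empty outlined place on the lower board, parallel to the yellow bar already fitted there, let go of it, then lay the upper board (the one with the blue handle) centred and lined up on the two yellow bars so that it rests level and clear of the columns, and let go.

Things in the scene. Friction and masses are not known exactly. Their poses are not given: they have to be found in the camera images.
- lower_board: white perforated board 100 (x) by 180 (y) mm, fixed to the worktop, its top face 16 mm above it. Origin: centre of its underside, on the worktop; z up. A yellow spacer bar (90 along x, 24 wide, 24 mm high) is screwed on at y = -68 mm; two small columns lie at y = -14 and -38 mm, up to 18 mm above the top face. A black outline at y = +68 mm marks the empty place.
- empty_place (a point): centre of the black outline (96 by 30 mm, long side along the lower board's x) on the lower board's top face, 16 mm above the worktop; axes as lower_board
- spacer_center (a point): centre of the loose yellow spacer bar, a plain square bar 90 mm long (its x), 24 mm wide (y), 24 mm high (z up), about 60 g; it lies on the worktop, centre 12 mm up. Not the grey bar nearby, which is only 12 mm high.
- handle (a point): centre of the upper board's blue handle grip: a bar 80 long (y), 16 wide (x), 16 mm high on two end posts, open below. The board, white, perforated, 90 (x) by 170 (y) by 8 mm (z up), about 250 g, lies flat on the worktop. This point is over the board's middle, 40 mm above its underside, 32 mm above its top face. Axes as the board's.
There are look-alikes about, which are no part of the job. There is more than one size of the part that bears spacer_center; the job needs the larger.

How it is judged:
By the outcome, as a careful person would: the job done as asked, in the order asked, and still so for the second after the job is handed in, with the robot touching nothing.
It also fails if it takes over 58 s, if anything falls off the work surface, if the arm or the gripper's body presses on something with over 40 N, if the wrist force passes 120 N, or if a joint passes its speed limit or range.

## Robot

A 6-joint arm with a two-finger parallel gripper is mounted at the origin on a cart in front of the work surface, level with it; the furniture and walls round the work are solid. World frame = base frame: x ahead of the robot, y to its left, z up, the work surface at z = 0. Lengths are in m, angles in rad, forces in N, time in s.
With the tool pointing down it reaches from about 0.325 to 0.9 m from the base axis. Payload 3.5 kg.
Tool frame: the origin (TCP) lies at the very end of the fingers, on their centre line; the grasp point (between the pads) lies 19 mm behind it; z points along the fingers, y is the line along which they close (so a half turn about z gives the same grasp; the last joint's range is limited). The gripper opens to 85 mm and grips with 20 to 120 N. Pads are 22 mm wide; open, the fingers measure 114 mm over their backs; the gripper's body (76 mm by 85 mm) begins 54 mm behind the grasp point. The pads swing forward as they close: fully open they stand 13 mm farther back than shut.
Start: joints at [-1.331, 0.276, -0.026, 1.268, 0, 1.467], TCP at [0.21, -0.589, 0.231] pointing down, gripper open.
Joint ranges: [-3.12, 3.12], [-0.85, 1.88], [-1.08, 1.24], [-1.95, 2.15], [-1.57, 1.53], [-3.14, 3.14]. Speed limits (rad/s): [2.57, 2.57, 3.14, 3.14, 3.14, 3.14].

## Interface

Orientations are given as a rotation vector (axis times angle).
In Python, from bench import state, optics, ticket, spotter gives the robot as it stands.
- The arm moves only by the shell command python3 -m crank 'ROWS' [OPENING] [FORCE]. ROWS is JSON, a list of rows, each an object of numbers: "x", "y", "z": the shift along the tool's x, y, z scaled (see below); "twist": the turn about the tool's z scaled (see below). In form: [{"x": .., "y": .., "z": .., "twist": ..}, ...]. A call has 1 to 8 rows; each row shifts and turns the commanded pose from where the row before left it, along the tool's axes as they then stand; what a row does not reach is not made up. The controller multiplies each number of a shift by 200 mm and each number of a turn by 60 degrees. A row lasts 1/10 s, in which the tool goes at most 50 mm and 8.59 degrees, less where a joint would pass 70% of its speed; a pose out of reach is approached as far as the arm can. A call with a number of a shift or a turn outside -1 to 1 is refused whole. A call with a gripper value outside its range is refused whole. OPENING is the closure, from -1 (fully open) to 1 (shut), set as the call begins (- or left out, the last holds). The fingers move at their own pace and stop on an object; FORCE is the grip in N (left out, the last holds). Time passes only in rows, so rows that do not move let the fingers close. It gives the time, the measured TCP pose, the force, the opening and the grip force at its end, in the units of the state.
- state(): the state, without advancing time (a new reading comes with each control period).
- optics.capture(name): name is "side" or "top" or "wrist"; returns (picture, depth): 400x640x3 uint8, red, green, blue; 400x640 float32, m along the optical axis (not along the pixel's ray), 0 where there is no reading.
- optics.get_calibration(name): a dict with "fov_y" (degrees; the focal length in pixels is half the picture's height over the tangent of half this angle, whatever the lens; pixels are square), "cx", "cy" (the principal point, pixels), "extrinsics" (4x4, takes a point from world to camera coordinates). Camera axes: x right, y down, z forward; pixel columns grow to the right and rows downward; lengths in m; the calibration is good to about 2 mm. A picture is of the moment at which its call begins: read the wrist's pose just before it. get_calibration takes no time and is no camera call; for the wrist camera it gives the pose at the moment of the call.
- ticket.finish_job(): hands the job in; it is judged then, once.
Trained networks look in the newest picture that a camera, given by its name, has taken for a name from the list of things; names that differ only in an ending like _2 or _b are one class to them, and where a whole thing is asked for, a point or a joint stands for the part that bears it (a point fixed in the world has none). Each returns a list of dicts, best first, with "conf" (0 to 1); they miss things now and then, are a little off and sometimes report something else, mostly with a low value. They report only what shows in the picture. A call takes as long as a camera call. They do not tell look-alikes from the thing itself.
- spotter.silhouettes(thing, camera): "pixels" (400x640 bool, what is visible of it) and "xy" ([column, row] in pixels, amid what is visible of it).
The state is a dict: "clock": time; "joints": joint angles; "joint_vel": joint speeds; "joint_efforts": joint torques, N m; "tcp_pos": TCP position; "tcp_rot": TCP orientation; "force": force on the tool from outside, world axes, zero at the start; "torque": the same for the moment, N m; "gripper_width": opening from 0.0 (shut) to 1.0 (fully open); "finger_force": force on a finger pad.
Only numpy, scipy, OpenCV 4.12 (cv2) and the standard library are available. Lean on these libraries where they do the work, as an engineer would, in place of code of your own. Each camera call takes 0.05 s, during which the arm holds its last target. There are 200 camera calls.

## Working session

There is one attempt and no reset: what is moved stays moved. The work goes in short steps, Python scripts to look and compute and a shell command to move; the robot and the scene stay as the last step left them, time stands still between calls to the robot, and variables do not carry over. Pictures are saved under pics/ and viewed, at most 10 in all, crops included, and the job is handed in when it is done.

```bash
mkdir -p pics; ls
cat > h.py <<'E'
import numpy as np, cv2
from bench import state, optics, ticket, spotter
from scipy.spatial.transform import Rotation as R
def cap(n):
    c=optics.get_calibration(n); p,d=optics.capture(n); return p,d,c
def world(d,c):
    f=200/np.tan(np.radians(c["fov_y"])/2); v,u=np.mgrid[0:400,0:640]
    P=np.stack([(u-c["cx"])/f*d,(v-c["cy"])/f*d,d],-1); E=np.linalg.inv(np.array(c["extrinsics"]))
    return P@E[:3,:3].T+E[:3,3]
def save(p,n): cv2.imwrite("pics/"+n+".png",cv2.cvtColor(p,cv2.COLOR_RGB2BGR))
E
python3 - <<'E'
from h import *
print(state())
p,d,c=cap("top"); save(p,"top1"); print(c)
W=world(d,c)
for t in ["lower_board","empty_place","spacer_center","handle"]:
    for r in spotter.silhouettes(t,"top")[:6]:
        m=r["pixels"]&(d>0); q=W[m]
        print(t,round(r["conf"],2),np.round(r["xy"]),m.sum(),np.round(np.median(q,0),3),np.round(np.percentile(q[:,2],[5,95]),3), cv2.minAreaRect((q[:,:2]*1000).astype(np.float32)))
E
```

```text
pics
{'clock': 0.0, 'joints': array([-1.33136515e+00,  2.77152796e-01, -2.78976193e-02,  1.26799329e+00,
       -2.69776649e-06,  1.46740646e+00]), 'joint_vel': array([-1.12521539e-03, -6.05399483e-04,  2.44776621e-03,  3.50039232e-06,
       -5.95876472e-04,  1.04730728e-04]), 'joint_efforts': array([ 7.80227219e-05, -4.45511663e+01,  2.95200384e+01,  1.64018199e-02,
       -8.42851318e-05,  5.77174447e-06]), 'tcp_pos': array([ 0.20990002, -0.58786825,  0.23013952]), 'tcp_rot': array([-3.09334393e+00, -5.35486491e-01,  2.43993771e-04]), 'force': array([ 0.43343076,  0.62183281, -0.72133056]), 'torque': array([ 0.06291288, -0.01000327, -0.01344566]), 'finger_force': 0.0, 'gripper_width': 0.999760166370434}
{'fov_y': 50.12190326022147, 'cx': 323.5982040186702, 'cy': 200.82893764049663, 'extrinsics': array([[-0.0220908 , -0.99965561, -0.01416508, -0.06797128],
       [-0.99306496,  0.02357723, -0.11517859,  0.54416893],
       [ 0.1154729 ,  0.01152245, -0.9932438 ,  0.8451799 ],
       [ 0.        ,  0.        ,  0.        ,  1.        ]])}
lower_board 0.74 [395. 258.] 4247 [ 0.423 -0.22   0.017] [0.014 0.041] ((422.76763916015625, -223.35687255859375), (101.84165954589844, 184.35665893554688), 7.604313850402832)
empty_place 0.66 [391. 257.] 4336 [ 0.423 -0.221  0.017] [0.014 0.041] ((422.78570556640625, -222.87255859375), (103.96928405761719, 184.23699951171875), 7.018739223480225)
spacer_center 0.8 [404. 151.] 553 [ 0.642 -0.253  0.024] [0.009 0.027] ((643.6862182617188, -253.61471557617188), (24.905235290527344, 89.75274658203125), 7.210012435913086)
spacer_center 0.59 [392. 197.] 266 [ 0.547 -0.229  0.016] [0.002 0.019] ((547.8819580078125, -231.8721160888672), (19.670289993286133, 64.62648010253906), 77.27831268310547)
handle 0.61 [282. 259.] 3446 [0.427 0.004 0.009] [0.006 0.048] ((428.321533203125, 6.620857238769531), (169.71954345703125, 89.02293395996094), 11.04141902923584)
```

Run:
```python
import cv2
p=cv2.imread("pics/top1.png"); cv2.imwrite("pics/crop1.png",cv2.resize(p[90:340,190:523],(799,600),interpolation=cv2.INTER_CUBIC))
```

```text
(no output)
```

View pics/top1.png

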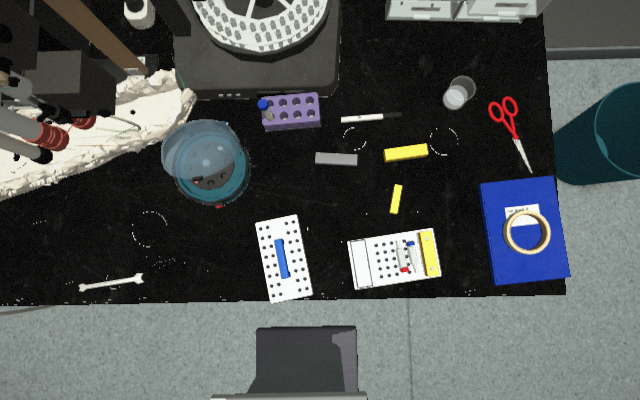

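View pics/crop1.png

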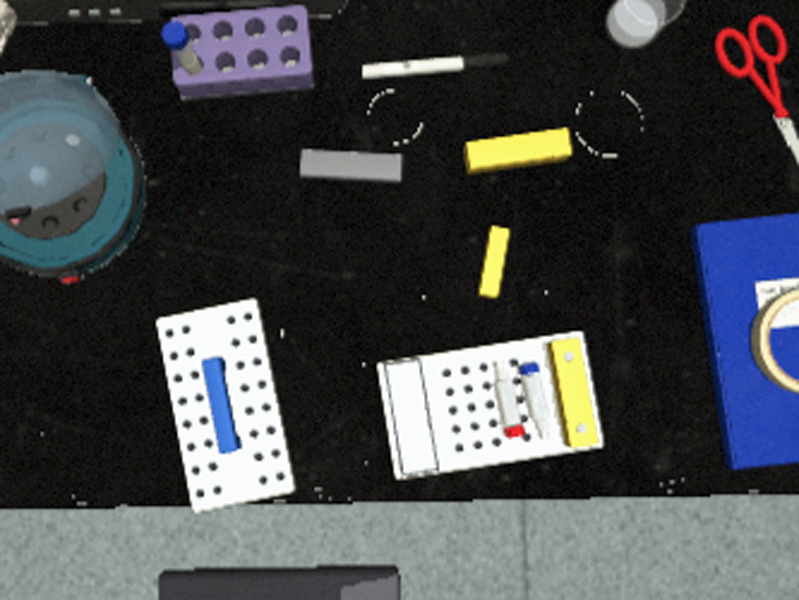

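The top view shows three candidates for the spacer:
- **Large yellow bar at (405,152):** measures 90 x 25 mm and about 24 mm high, so it fits.
- **Small yellow bar at (396,198):** only 65 mm long.
- **Grey bar at (336,158):** the low look-alike.

The crop confirms the large yellow bar. The lower board is at (395,258) with its outline on the left at (362,265). The upper board with the blue handle is at (283,258).

```bash
R='{"x":0.236,"y":-0.076}'; python3 -m crank '[{"x":0.236,"y":-0.076},{"x":0.236,"y":-0.076},{"x":0.236,"y":-0.076},{"x":0.236,"y":-0.076},{"x":0.236,"y":-0.076},{"x":0.236,"y":-0.076},{"x":0.236,"y":-0.076},{"x":0.236,"y":-0.076}]' -1 40 && python3 -m crank '[{"x":0.236,"y":-0.076},{"x":0.236,"y":-0.076},{"x":0.236,"y":-0.076},{"twist":-0.143},{"twist":-0.143},{"twist":-0.143},{"twist":-0.143},{"twist":-0.143}]' && python3 -m crank '[{"twist":-0.143},{"twist":-0.143},{"twist":-0.143},{"twist":-0.143},{"z":0},{"z":0}]'
```

```text
validation failed for argument at $[0]...
```

```bash
python3 -m crank '[{"x":0.236,"y":-0.076,"z":0,"twist":0},{"x":0.236,"y":-0.076,"z":0,"twist":0},{"x":0.236,"y":-0.076,"z":0,"twist":0},{"x":0.236,"y":-0.076,"z":0,"twist":0},{"x":0.236,"y":-0.076,"z":0,"twist":0},{"x":0.236,"y":-0.076,"z":0,"twist":0},{"x":0.236,"y":-0.076,"z":0,"twist":0},{"x":0.236,"y":-0.076,"z":0,"twist":0}]' -1 40
```

```text
clock: 1.05
tcp_pos: [0.5262, -0.3457, 0.2313]
tcp_rot: [3.095, 0.536, 0.0]
force: [0.4, -1.4, -0.3]
gripper_width: 0.998
finger_force: 0.0
```

```bash
python3 -m crank '[{"x":0.236,"y":-0.076,"z":0,"twist":0},{"x":0.236,"y":-0.076,"z":0,"twist":0},{"x":0.236,"y":-0.076,"z":0,"twist":0},{"x":0,"y":0,"z":0,"twist":-0.143},{"x":0,"y":0,"z":0,"twist":-0.143},{"x":0,"y":0,"z":0,"twist":-0.143},{"x":0,"y":0,"z":0,"twist":-0.143},{"x":0,"y":0,"z":0,"twist":-0.143}]' && python3 -m crank '[{"x":0,"y":0,"z":0,"twist":-0.143},{"x":0,"y":0,"z":0,"twist":-0.143},{"x":0,"y":0,"z":0,"twist":-0.143},{"x":0,"y":0,"z":0,"twist":-0.143},{"x":0,"y":0,"z":0,"twist":0},{"x":0,"y":0,"z":0,"twist":0}]'
cat >> h.py <<'E'
def toolyaw(s): return np.degrees(np.arctan2(*R.from_rotvec(s["tcp_rot"]).as_matrix()[1::-1,1]))
def plane(px,c,z):
    "pixels (n,2) -> world points on plane z"
    f=200/np.tan(np.radians(c["fov_y"])/2); px=np.asarray(px,float).reshape(-1,2)
    r=np.c_[(px[:,0]-c["cx"])/f,(px[:,1]-c["cy"])/f,np.ones(len(px))]; E=np.linalg.inv(np.array(c["extrinsics"]))
    r=r@E[:3,:3].T; o=E[:3,3]; return o+r*((z-o[2])/r[:,2])[:,None]
def rect(m,c,z):
    k=max(cv2.findContours(m.astype(np.uint8),cv2.RETR_EXTERNAL,cv2.CHAIN_APPROX_NONE)[0],key=cv2.contourArea)
    q=plane(k,c,z)[:,:2]*1000; (x,y),(w,h),a=cv2.minAreaRect(q.astype(np.float32))
    if w<h: w,h,a=h,w,a+90
    return dict(c=np.round([x,y],1),size=np.round([w,h],1),long_axis=round((a+90)%180-90,2))
def todo(s,xy,z):
    M=R.from_rotvec(s["tcp_rot"]).as_matrix(); return np.round(M.T@(np.r_[xy,z]-s["tcp_pos"])/0.2,4)
E
python3 - <<'E'
from h import *
s=state(); p,d,c=cap("wrist"); save(p,"w1"); W=world(d,c)
print(toolyaw(s),s["tcp_pos"],s["joints"],np.round(np.linalg.inv(c["extrinsics"]),3),c["fov_y"])
hsv=cv2.cvtColor(p,cv2.COLOR_RGB2HSV); y=(hsv[...,0]>20)&(hsv[...,0]<35)&(hsv[...,1]>120)
for r in spotter.silhouettes("spacer_center","wrist")[:4]:
    m=r["pixels"]&(d>0); q=W[m]
    print(round(r["conf"],2),np.round(r["xy"]),m.sum(),np.round(np.median(q,0),3)); 
    mm=r["pixels"]&y&(abs(W[...,2]-.024)<.005); print(mm.sum(),rect(mm,c,.024))
E
```

```text
clock: 1.85
tcp_pos: [0.6428, -0.2564, 0.231]
tcp_rot: [-2.679, -1.639, 0.001]
force: [0.3, 0.0, 0.8]
gripper_width: 0.999
finger_force: 0.0
clock: 2.45
tcp_pos: [0.6428, -0.2566, 0.2311]
tcp_rot: [-2.088, -2.347, 0.0]
force: [0.1, -0.7, 1.0]
gripper_width: 0.998
finger_force: 0.0
6.678560812493051 [ 0.64277398 -0.25662931  0.23112317] [-4.73188207e-01  3.96429986e-01  1.38940925e-01  1.31366406e+00
 -5.89440337e-06  9.81045274e-01] [[ 0.993  0.112  0.033  0.635]
 [ 0.117 -0.951 -0.285 -0.184]
 [-0.     0.287 -0.958  0.374]
 [ 0.     0.     0.     1.   ]] 66.38808083488246
0.68 [241. 137.] 842 [ 0.547 -0.23   0.016]Traceback (most recent call last):
  File "<stdin>", line 8, in <module>
  File "h.py", line 18, in rect
    k=max(cv2.findContours(m.astype(np.uint8),cv2.RETR_EXTERNAL,cv2.CHAIN_APPROX_NONE)[0],key=cv2.contourArea)
ValueError: max() iterable argument is empty
```

View pics/w1.png

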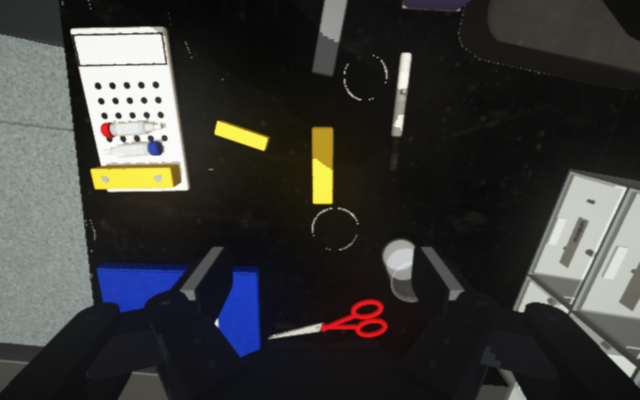

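The wrist view shows the large bar at (322,165), half in shadow, the small one at (241,136), and the lower board with its outline at (120,48).

Run:
```python
from h import *
for cam in ("wrist","top"):
    s=state(); p,d,c=cap(cam); W=world(d,c)
    hsv=cv2.cvtColor(p,cv2.COLOR_RGB2HSV); y=(hsv[...,0]>18)&(hsv[...,0]<38)&(hsv[...,1]>100)
    near=lambda x,yy,r: np.hypot(W[...,0]-x,W[...,1]-yy)<r
    op=lambda m: cv2.morphologyEx(m.astype(np.uint8),cv2.MORPH_OPEN,np.ones((3,3)))
    m=y&(d>0)&near(.644,-.254,.06)
    print(cam,"bar z",np.round(np.percentile(W[m][:,2],[5,50,90]),4)); t=m&(W[...,2]>.0185)
    print(" bar",rect(op(t),c,.024),np.round(np.mean(plane(np.argwhere(t)[:,::-1],c,.024),0),4))
    b=(W[...,2]>.010)&(W[...,2]<.05)&(d>0)&near(.423,-.223,.125)
    k=max(cv2.findContours(op(b),cv2.RETR_EXTERNAL,cv2.CHAIN_APPROX_NONE)[0],key=cv2.contourArea).reshape(-1,2)
    kk=k[W[k[:,1],k[:,0],2]<.022]; q=plane(kk,c,.016)[:,:2]*1000
    print(" board",rect(op(b),c,.016), cv2.minAreaRect(q.astype(np.float32)))
    f=y&(W[...,2]>.033)&near(.423,-.223,.13); print(" fixed",f.sum(),rect(op(f),c,.040))
    g=b&(hsv[...,2]<90)&(W[...,2]<.022); 
    n,l,st,ce=cv2.connectedComponentsWithStats(g.astype(np.uint8),connectivity=8)
    i=1+np.argsort(-st[1:,2]*st[1:,3])[:4]
    for j in i: print("  dark",st[j],rect(l==j,c,.016))
    u=(W[...,2]>.004)&(W[...,2]<.06)&(d>0)&near(.428,.006,.12); 
    if u.sum()>2000:
        print(" upper",rect(op(u&(W[...,2]<.016)),c,.008)); h=u&(W[...,2]>.036)&(hsv[...,0]>100)&(hsv[...,0]<125)&(hsv[...,1]>120); print(" handle",h.sum(),rect(op(h),c,.048))
```

```text
wrist bar z [-0.0004  0.001   0.0247]
 bar {'c': array([ 643.4, -254.8]), 'size': array([88.7, 23.9]), 'long_axis': -83.2} [ 0.6432 -0.2532  0.024 ]
 board {'c': array([ 418.6, -222.4]), 'size': array([178.1, 115.6]), 'long_axis': -83.2} ((424.5910949707031, -221.801513671875), (101.7654800415039, 178.77134704589844), 7.688277721405029)
 fixed 1657 {'c': array([ 433.6, -288.2]), 'size': array([92.7, 24.4]), 'long_axis': 7.83}
  dark [71 34 10 32 48] {'c': array([ 366. , -160.9]), 'size': array([30.4,  2. ]), 'long_axis': -81.78}
  dark [95 83  6  5 22] {'c': array([ 386.1, -194.5]), 'size': array([5.3, 4.2]), 'long_axis': 6.79}
  dark [139  82   5   6  22] {'c': array([ 434. , -188.2]), 'size': array([4.9, 4.1]), 'long_axis': -41.56}
  dark [124  83   6   5  21] {'c': array([ 418.1, -190.6]), 'size': array([4.9, 4.2]), 'long_axis': -44.34}
top bar z [0.0001 0.0006 0.0008]Traceback (most recent call last):
  File "<stdin>", line 9, in <module>
  File "h.py", line 18, in rect
    k=max(cv2.findContours(m.astype(np.uint8),cv2.RETR_EXTERNAL,cv2.CHAIN_APPROX_NONE)[0],key=cv2.contourArea)
ValueError: max() iterable argument is empty
```

```bash
python3 -m crank '[{"x":0.008,"y":0.005,"z":0.25,"twist":0},{"x":0,"y":0,"z":0.25,"twist":0},{"x":0,"y":0,"z":0.25,"twist":0},{"x":0,"y":0,"z":0.2,"twist":0},{"x":0,"y":0,"z":0.1,"twist":0},{"x":0,"y":0,"z":0.05,"twist":0},{"x":0,"y":0,"z":0.035,"twist":0},{"x":0,"y":0,"z":0,"twist":0}]' -1 && python3 -m crank '[{"x":0,"y":0,"z":0,"twist":0},{"x":0,"y":0,"z":0,"twist":0},{"x":0,"y":0,"z":0,"twist":0},{"x":0,"y":0,"z":0,"twist":0},{"x":0,"y":0,"z":0,"twist":0},{"x":0,"y":0,"z":0,"twist":0},{"x":0,"y":0,"z":0,"twist":0},{"x":0,"y":0,"z":0,"twist":0}]' 1 40
```

```text
clock: 3.45
tcp_pos: [0.6441, -0.2552, 0.0046]
tcp_rot: [2.085, 2.35, 0.0]
force: [0.4, 0.2, 0.3]
gripper_width: 1.001
finger_force: 0.0
clock: 4.25
tcp_pos: [0.6444, -0.2553, 0.0053]
tcp_rot: [2.083, 2.349, 0.001]
force: [0.5, -0.0, 5.3]
gripper_width: 0.267
finger_force: 40.6
```

```bash
python3 -m crank '[{"x":0,"y":0,"z":-0.1,"twist":0},{"x":0,"y":0,"z":-0.25,"twist":0},{"x":0.107,"y":-0.179,"z":-0.15,"twist":0},{"x":0.107,"y":-0.179,"z":0,"twist":0},{"x":0.107,"y":-0.179,"z":0,"twist":0},{"x":0.107,"y":-0.179,"z":0,"twist":0},{"x":0.107,"y":-0.179,"z":0,"twist":0},{"x":0.107,"y":-0.179,"z":0,"twist":0}]' && python3 -m crank '[{"x":0,"y":0,"z":0,"twist":-0.137},{"x":0,"y":0,"z":0,"twist":-0.137},{"x":0,"y":0,"z":0,"twist":-0.137},{"x":0,"y":0,"z":0,"twist":-0.137},{"x":0,"y":0,"z":0,"twist":-0.137},{"x":0,"y":0,"z":0,"twist":-0.137},{"x":0,"y":0,"z":0,"twist":-0.137},{"x":0,"y":0,"z":0,"twist":-0.137}]' && python3 -m crank '[{"x":0,"y":0,"z":0,"twist":-0.137},{"x":0,"y":0,"z":0,"twist":-0.137},{"x":0,"y":0,"z":0,"twist":-0.137},{"x":0,"y":0,"z":0,"twist":0},{"x":0,"y":0,"z":0,"twist":0}]'
python3 - <<'E'
from h import *
s=state(); print(toolyaw(s),s["tcp_pos"])
p,d,c=cap("wrist"); save(p,"w2"); W=world(d,c); np.savez("w2.npz",p=p,d=d,**{k:np.array(v) for k,v in c.items()})
p2,_,_=cap("top"); save(p2,"top2")
E
```

```text
clock: 5.05
tcp_pos: [0.4136, -0.1524, 0.1026]
tcp_rot: [-2.083, -2.349, 0.001]
force: [0.3, -0.8, -0.7]
gripper_width: 0.266
finger_force: 40.0
clock: 5.85
tcp_pos: [0.4151, -0.1531, 0.1027]
tcp_rot: [-0.465, -3.105, -0.001]
force: [0.3, -0.2, -0.4]
gripper_width: 0.271
finger_force: 39.9
clock: 6.35
tcp_pos: [0.4155, -0.1533, 0.103]
tcp_rot: [0.195, -3.134, -0.001]
force: [-0.7, 0.4, -1.6]
gripper_width: 0.269
finger_force: 39.9
97.10968207306138 [ 0.41550496 -0.15327578  0.10302663]
```

View pics/w2.png

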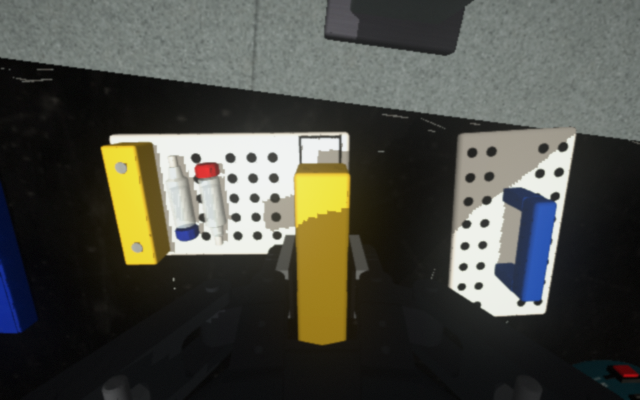

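The wrist view shows the bar held at (322,255), the outline beyond it at (320,150), the fixed bar at (135,205), and the upper board at (515,220). I'll measure them all in this one picture.

```bash
cat > meas.py <<'E'
from h import *
def measure(p,d,c,tcpz):
    W=world(d,c); hsv=cv2.cvtColor(p,cv2.COLOR_RGB2HSV); y=(hsv[...,0]>18)&(hsv[...,0]<38)&(hsv[...,1]>100)&(d>0)
    Z=W[...,2]; X=W[...,0]; Y=W[...,1]; op=lambda m: cv2.morphologyEx(m.astype(np.uint8),cv2.MORPH_OPEN,np.ones((3,3)))
    h=y&(np.hypot(X-.4155,Y+.153)<.07)&(Z>.03); 
    if h.sum()>300:
        zt=np.percentile(Z[h],75); t=h&(abs(Z-zt)<.003); print("held/placed top z",zt,t.sum(),rect(op(t),c,zt))
    f=y&(np.hypot(X-.433,Y+.288)<.07)&(Z>.036)
    if f.sum()>300: zf=np.median(Z[f]); print("fixed z",zf,rect(op(f),c,zf))
    wht=(hsv[...,1]<70)&(hsv[...,2]>80)&(d>0)
    b=(Z>.011)&(Z<.021)&(np.hypot(X-.423,Y+.223)<.125); print("board z",np.median(Z[b])); q=np.argwhere(op(b))[:,::-1]; q=plane(q,c,np.median(Z[b]))[:,:2]*1000
    th=np.radians(7.5)
    print("board rect",cv2.minAreaRect(q.astype(np.float32)))
    dk=(hsv[...,2]<75)&b; n,l,st,ce=cv2.connectedComponentsWithStats(dk.astype(np.uint8),connectivity=8)
    for j in 1+np.argsort(-st[1:,2]*st[1:,3])[:3]: print(" dark",st[j],rect(l==j,c,.016))
    u=(Z>.004)&(Z<.012)&(np.hypot(X-.428,Y-.006)<.12)
    if u.sum()>1500: print("upper",np.median(Z[u]),rect(op(u),c,np.median(Z[u])))
    g=(Z>.040)&(Z<.06)&(np.hypot(X-.428,Y-.006)<.07)&(hsv[...,0]>95)&(hsv[...,0]<130)&(hsv[...,1]>100)
    if g.sum()>50: print("handle",g.sum(),np.median(Z[g]),rect(op(g),c,np.median(Z[g])))
E
python3 - <<'E'
from meas import *
a=np.load("w2.npz"); c={k:a[k] for k in("fov_y","cx","cy","extrinsics")}
c={k:(float(v) if v.ndim==0 else v) for k,v in c.items()}
measure(a["p"],a["d"],c,0)
print("TOP"); p,d,c=cap("top"); measure(p,d,c,0)
E
```

```text
held/placed top z 0.1228940445820524 8924 {'c': array([ 413.4, -152.9]), 'size': array([86.6, 24.5]), 'long_axis': 7.17}
fixed z 0.04060580785741964 {'c': array([ 431.2, -287.4]), 'size': array([89.4, 26. ]), 'long_axis': 7.74}
board z 0.01668716145667673
board rect ((421.7396545410156, -221.3365478515625), (99.16061401367188, 177.85794067382812), 7.905372619628906)
 dark [192 154   8   8  51] {'c': array([ 394.5, -252.2]), 'size': array([5.4, 5.4]), 'long_axis': -82.83}
 dark [272 213   8   8  48] {'c': array([ 434.6, -188. ]), 'size': array([6.1, 5.6]), 'long_axis': 4.88}
 dark [227 154   7   8  46] {'c': array([ 391.3, -226.2]), 'size': array([5.5, 4.5]), 'long_axis': 2.43}
upper 0.008474784075586828 {'c': array([426.8,   3.8]), 'size': array([168.9,  90.5]), 'long_axis': 10.73}
handle 2776 0.047999758152312874 {'c': array([426.,   2.]), 'size': array([80.9, 20.5]), 'long_axis': 10.66}
TOP
board z 0.016304325049281587
board rect ((496.0460510253906, -191.80783081054688), (86.22276306152344, 148.41122436523438), 12.066142082214355)
 dark [419 229   1   1   1] {'c': array([ 481.1, -275.6]), 'size': array([0., 0.]), 'long_axis': 0.0}
 dark [356 239   1   1   1] {'c': array([ 463.5, -145.2]), 'size': array([0., 0.]), 'long_axis': 0.0}
 dark [350 240   1   1   1] {'c': array([ 461.7, -132.8]), 'size': array([0., 0.]), 'long_axis': 0.0}
upper 0.008496356466800692 {'c': array([428.8,   6.3]), 'size': array([169.6,  89.7]), 'long_axis': 10.7}
handle 314 0.04835112039454159 {'c': array([428. ,   5.5]), 'size': array([77.2, 15.9]), 'long_axis': 10.72}
```

```bash
python3 -m crank '[{"x":0.007,"y":-0.004,"z":0.15,"twist":-0.008},{"x":0,"y":0,"z":0.15,"twist":0},{"x":0,"y":0,"z":0.075,"twist":0},{"x":0,"y":0,"z":0,"twist":0},{"x":0,"y":0,"z":0,"twist":0}]'
python3 - <<'E'
from meas import *
s=state(); print(toolyaw(s),s["tcp_pos"])
p,d,c=cap("wrist"); save(p,"w3"); measure(p,d,c,0)
E
```

```text
clock: 7.0
tcp_pos: [0.4148, -0.1546, 0.0287]
tcp_rot: [0.212, -3.134, -0.0]
force: [-0.7, -0.6, 0.0]
gripper_width: 0.271
finger_force: 39.9
97.72483970823666 [ 0.41483782 -0.15458577  0.02869817]
held/placed top z 0.04856148085266433 8929 {'c': array([ 412.7, -154.2]), 'size': array([86.6, 24.5]), 'long_axis': 7.72}
fixed z 0.04056637514848754 {'c': array([ 430.5, -286.6]), 'size': array([89.6, 27.2]), 'long_axis': 7.7}
board z 0.016682545407658997
board rect ((455.330322265625, -216.61050415039062), (167.03887939453125, 177.83335876464844), 7.786561489105225)
 dark [293 152  60  83 249] {'c': array([ 389.1, -157.3]), 'size': array([45.6, 30.6]), 'long_axis': 8.01}
 dark [136 176  14  12 126] {'c': array([ 394.8, -252.2]), 'size': array([6.7, 6. ]), 'long_axis': -82.21}
 dark [186 176  13  12 121] {'c': array([ 391.2, -226.3]), 'size': array([6.4, 6. ]), 'long_axis': -82.21}
upper 0.008466628616562638 {'c': array([422.1,  -4.5]), 'size': array([157.3,  77.4]), 'long_axis': 10.54}
handle 3740 0.04630998927012714 {'c': array([430. ,  -4.4]), 'size': array([85.7, 20. ]), 'long_axis': 24.31}
```

View pics/w3.png

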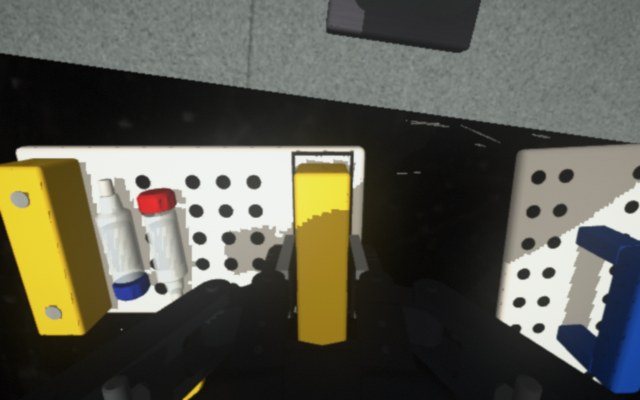

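The bar now covers the outline, which shows around its end at (293–353,152). By measurement it is centred to within 0.5 mm and parallel, so I'll lower it and let go.

```bash
python3 -m crank '[{"x":0,"y":0,"z":0.015,"twist":0},{"x":0,"y":0,"z":0.015,"twist":0},{"x":0,"y":0,"z":0.008,"twist":0},{"x":0,"y":0,"z":0,"twist":0},{"x":0,"y":0,"z":0,"twist":0}]' && python3 -m crank '[{"x":0,"y":0,"z":0,"twist":0},{"x":0,"y":0,"z":0,"twist":0},{"x":0,"y":0,"z":0,"twist":0},{"x":0,"y":0,"z":0,"twist":0},{"x":0,"y":0,"z":0,"twist":0}]' -0.1
```

```text
clock: 7.55
tcp_pos: [0.4152, -0.1548, 0.0212]
tcp_rot: [-0.213, 3.134, -0.001]
force: [0.2, -0.4, 0.1]
gripper_width: 0.275
finger_force: 40.0
clock: 8.05
tcp_pos: [0.4147, -0.1545, 0.0209]
tcp_rot: [0.213, -3.134, -0.0]
force: [0.0, -0.2, 0.2]
gripper_width: 0.551
finger_force: 0.0
```

```bash
python3 -m crank '[{"x":0,"y":0,"z":-0.15,"twist":0},{"x":0,"y":0,"z":-0.25,"twist":0},{"x":0,"y":0,"z":-0.25,"twist":0},{"x":-0.043,"y":0.194,"z":-0.15,"twist":0},{"x":-0.043,"y":0.194,"z":-0.1,"twist":0},{"x":-0.043,"y":0.194,"z":0,"twist":0},{"x":-0.043,"y":0.194,"z":0,"twist":0},{"x":0,"y":0,"z":0,"twist":-0.05}]' -1 && python3 -m crank '[{"x":0,"y":0,"z":0,"twist":0},{"x":0,"y":0,"z":0,"twist":0}]'
python3 - <<'E'
from meas import *
s=state(); print(toolyaw(s),s["tcp_pos"],s["joints"])
p,d,c=cap("wrist"); save(p,"w4"); measure(p,d,c,0)
p,d,c=cap("top"); save(p,"top4"); measure(p,d,c,0)
E
```

```text
clock: 8.85
tcp_pos: [0.4277, 0.0075, 0.2013]
tcp_rot: [-0.306, 3.126, 0.002]
force: [-0.1, -1.4, 0.2]
gripper_width: 0.997
finger_force: 0.0
clock: 9.05
tcp_pos: [0.4278, 0.0038, 0.2008]
tcp_rot: [0.293, -3.128, 0.0]
force: [-0.1, -0.4, -0.5]
gripper_width: 0.999
finger_force: 0.0
100.70200865117584 [0.42780418 0.00377838 0.20083573] [-1.42381464e-01 -5.83238260e-02 -4.69650025e-01  1.15965621e+00
 -1.85649417e-04 -3.29166720e-01]
held/placed top z 0.04109111352847697 2217 {'c': array([ 414.9, -153.2]), 'size': array([88.9, 23.8]), 'long_axis': 7.9}
fixed z 0.04067603129417974 {'c': array([ 431.6, -286.7]), 'size': array([89.3, 27.5]), 'long_axis': 7.79}
board z 0.01681702325952239
board rect ((458.45343017578125, -214.31964111328125), (172.6439971923828, 179.29525756835938), 8.048017501831055)
 dark [120  95   6   6  26] {'c': array([ 389.1, -211.1]), 'size': array([5.2, 4.7]), 'long_axis': 51.65}
 dark [136  96   6   6  28] {'c': array([ 387., -195.]), 'size': array([5.3, 4.6]), 'long_axis': 51.92}
 dark [122 111   6   6  25] {'c': array([ 405.2, -208.5]), 'size': array([5.3, 4.8]
[... 439 characters left out ...]
, 24.3]), 'long_axis': 7.6}
board z 0.01640452502752132
board rect ((457.0548095703125, -199.90713500976562), (171.69332885742188, 147.3532257080078), 7.624767780303955)
 dark [404 240   2   2   3] {'c': array([ 458.2, -244.7]), 'size': array([2.1, 2. ]), 'long_axis': 88.72}
 dark [391 242   2   2   3] {'c': array([ 454.7, -217.9]), 'size': array([2.1, 2. ]), 'long_axis': 87.7}
 dark [405 248   2   2   4] {'c': array([ 441.8, -246.1]), 'size': array([2.1, 2. ]), 'long_axis': 88.73}
upper 0.008529226456607142 {'c': array([378.7,  -3.3]), 'size': array([89.7, 67.7]), 'long_axis': -78.88}
handle 56 0.04686389566567739 {'c': array([397. ,  -3.2]), 'size': array([11.7,  7.9]), 'long_axis': -1.23}
```

View pics/w4.png

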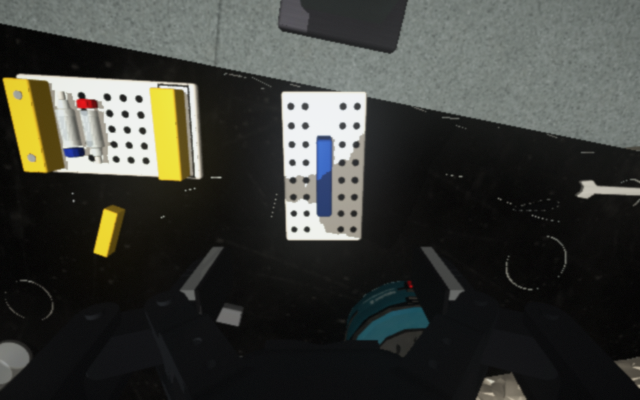

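Run:
```python
import cv2, numpy as np
a=cv2.imread("pics/w4.png")[65:195,0:215]; b=cv2.imread("pics/top4.png")[225:295,340:450]
a=cv2.resize(a,(790,478),interpolation=cv2.INTER_NEAREST)
cv2.imwrite("pics/crop4.png",a)
```

```text
(no output)
```

View pics/crop4.png

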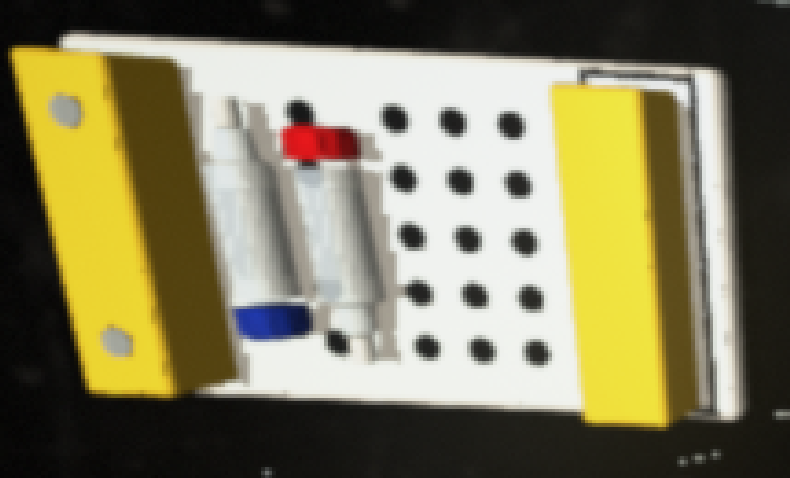

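The crop shows the spacer inside the outline and parallel to the fixed bar, off by only about 1 mm. Next is the handle: the tool is already over it (blue grip at (324,175)).

```bash
python3 -m crank '[{"x":0,"y":0,"z":0.2,"twist":0},{"x":0,"y":0,"z":0.25,"twist":0},{"x":0,"y":0,"z":0.2,"twist":0},{"x":0,"y":0,"z":0.12,"twist":0},{"x":0,"y":0,"z":0.08,"twist":0},{"x":0,"y":0,"z":0.045,"twist":0},{"x":0,"y":0,"z":0,"twist":0},{"x":0,"y":0,"z":0,"twist":0}]' -1 70 && python3 -m crank '[{"x":0,"y":0,"z":0,"twist":0},{"x":0,"y":0,"z":0,"twist":0},{"x":0,"y":0,"z":0,"twist":0},{"x":0,"y":0,"z":0,"twist":0},{"x":0,"y":0,"z":0,"twist":0},{"x":0,"y":0,"z":0,"twist":0},{"x":0,"y":0,"z":0,"twist":0},{"x":0,"y":0,"z":0,"twist":0}]' 1 70
```

```text
clock: 9.95
tcp_pos: [0.4286, 0.0034, 0.0225]
tcp_rot: [-0.293, 3.127, -0.0]
force: [-0.2, -0.6, 0.2]
gripper_width: 1.006
finger_force: 0.0
clock: 10.75
tcp_pos: [0.4283, 0.0041, 0.0224]
tcp_rot: [-0.295, 3.127, 0.001]
force: [-1.3, 1.4, 5.2]
gripper_width: 0.174
finger_force: 69.2
```

```bash
python3 -m crank '[{"x":0,"y":0,"z":-0.1,"twist":0},{"x":0,"y":0,"z":-0.2,"twist":0},{"x":0,"y":0,"z":-0.2,"twist":0},{"x":0,"y":0,"z":-0.2,"twist":0},{"x":0,"y":0,"z":0,"twist":0.1},{"x":0,"y":0,"z":0,"twist":0.141},{"x":0,"y":0,"z":0,"twist":0.141},{"x":0,"y":0,"z":0,"twist":0.141}]' && python3 -m crank '[{"x":0,"y":0,"z":0,"twist":0.141},{"x":0,"y":0,"z":0,"twist":0.141},{"x":0,"y":0,"z":0,"twist":0.141},{"x":0,"y":0,"z":0,"twist":0.141},{"x":0,"y":0,"z":0,"twist":0.141},{"x":0,"y":0,"z":0,"twist":0.141},{"x":0,"y":0,"z":0,"twist":0.1},{"x":0,"y":0,"z":0,"twist":0.081}]' && python3 -m crank '[{"x":-0.1,"y":-0.016,"z":0,"twist":0},{"x":-0.2,"y":-0.032,"z":0,"twist":0},{"x":-0.2,"y":-0.032,"z":0,"twist":0},{"x":-0.2,"y":-0.032,"z":0,"twist":0},{"x":-0.2,"y":-0.032,"z":0,"twist":0},{"x":-0.217,"y":-0.032,"z":0,"twist":0},{"x":0,"y":0,"z":0,"twist":0},{"x":0,"y":0,"z":0,"twist":0}]'
python3 - <<'E'
from h import *
s=state(); print(toolyaw(s),s["tcp_pos"],s["finger_force"])
a=cap("wrist"); save(a[0],"w5"); b=cap("side"); save(b[0],"s5"); t=cap("top"); save(t[0],"top5")
cv2.imwrite("pics/m5.png",cv2.cvtColor(np.vstack([cv2.resize(a[0],(480,300)),cv2.resize(b[0],(480,300))]),cv2.COLOR_RGB2BGR))
for n,(p,d,c) in zip("wst",(a,b,t)): np.savez(n+"5.npz",p=p,d=d,**{k:np.array(v) for k,v in c.items()})
E
```

```text
clock: 11.55
tcp_pos: [0.4269, 0.0039, 0.1611]
tcp_rot: [-0.571, -3.087, 0.001]
force: [0.2, 0.3, -3.0]
gripper_width: 0.174
finger_force: 68.8
clock: 12.35
tcp_pos: [0.4268, 0.0039, 0.1608]
tcp_rot: [-2.07, -2.361, 0.002]
force: [-0.6, -0.6, -3.2]
gripper_width: 0.173
finger_force: 68.8
clock: 13.15
tcp_pos: [0.4223, -0.2226, 0.1609]
tcp_rot: [-2.067, -2.362, 0.0]
force: [0.7, 0.9, -2.7]
gripper_width: 0.17
finger_force: 68.9
7.624228317278389 [ 0.42227096 -0.22261012  0.16093118] 68.86133909225464
```

View pics/m5.png

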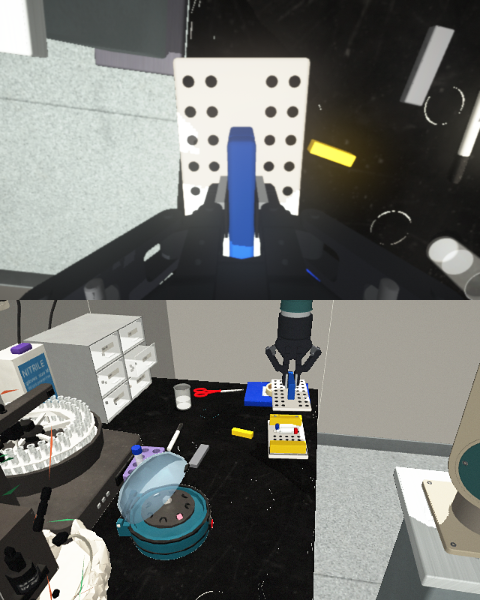

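The upper board is held level above the lower one. I'll come down to about 16 mm clear and measure the alignment there.

```bash
python3 -m crank '[{"x":0,"y":0,"z":0.1,"twist":0},{"x":0,"y":0,"z":0.15,"twist":0},{"x":0,"y":0,"z":0.1,"twist":0},{"x":0,"y":0,"z":0.06,"twist":0},{"x":0,"y":0,"z":0,"twist":0},{"x":0,"y":0,"z":0,"twist":0}]'
python3 - <<'E'
from h import *
s=state(); print(toolyaw(s),s["tcp_pos"],s["finger_force"])
for n in ("wrist","side","top"):
    p,d,c=cap(n); save(p,n+"6"); W=world(d,c); X,Y,Z=W[...,0],W[...,1],W[...,2]
    np.savez(n+"6.npz",p=p,d=d,**{k:np.array(v) for k,v in c.items()})
    zb=s["tcp_pos"][2]-.0224+.008
    m=(d>0)&(abs(Z-zb)<.005)&(abs(X-.423)<.08)&(abs(Y+.222)<.12)
    q=W[m]; A=np.c_[q[:,:2]-[.423,-.222],np.ones(len(q))]; k=np.linalg.lstsq(A,q[:,2],rcond=None)[0]
    print(n,m.sum(),"plane",np.round(k,4),"zb",zb)
    if m.sum()>100:
        r=q[:,:2]-[.423,-.222]
        print(rect(cv2.morphologyEx(m.astype(np.uint8),cv2.MORPH_OPEN,np.ones((3,3))),c,k[2]))
    hsv=cv2.cvtColor(p,cv2.COLOR_RGB2HSV); y=(hsv[...,0]>18)&(hsv[...,0]<38)&(hsv[...,1]>100)&(d>0)
    for nm,a,b in(("placed",.4149,-.1547),("fixed",.432,-.289)):
        f=y&(np.hypot(X-a,Y-b)<.06)&(abs(Z-.04)<.005); print(nm,f.sum(), np.round(W[f].min(0),4) if f.sum() else 0,np.round(W[f].max(0),4) if f.sum() else 0)
p=cv2.imread("pics/side6.png")[60:280,300:480]; cv2.imwrite("pics/c6.png",np.hstack([cv2.resize(p,(440,538),interpolation=cv2.INTER_CUBIC),cv2.resize(cv2.imread("pics/top6.png")[190:300,330:450],(360,538),interpolation=cv2.INTER_CUBIC)]))
E
```

```text
clock: 13.9
tcp_pos: [0.4236, -0.2219, 0.0804]
tcp_rot: [2.065, 2.367, 0.0]
force: [0.8, -0.7, -2.9]
gripper_width: 0.175
finger_force: 68.8
7.81609928074005 [ 0.42363705 -0.22191812  0.08041214] 68.75849962234497
wrist 27906 plane [ 0.0003 -0.0018  0.0667] zb 0.06601213757997293
{'c': array([ 420.2, -194.7]), 'size': array([115.2,  88.3]), 'long_axis': -82.14}
placed 0 0 0
fixed 0 0 0
side 1669 plane [ 0.0012 -0.007   0.0667] zb 0.06601213757997293
{'c': array([ 424.7, -217.2]), 'size': array([175.7,  89.5]), 'long_axis': -82.2}
placed 425 [ 0.3699 -0.1706  0.0351] [ 0.4603 -0.1345  0.0431]
fixed 0 0 0
top 1732 plane [0.0026 0.0007 0.0671] zb 0.06601213757997293
{'c': array([ 419.5, -178.5]), 'size': array([89.6, 83.5]), 'long_axis': 7.65}
placed 0 0 0
fixed 0 0 0
```

View pics/c6.png

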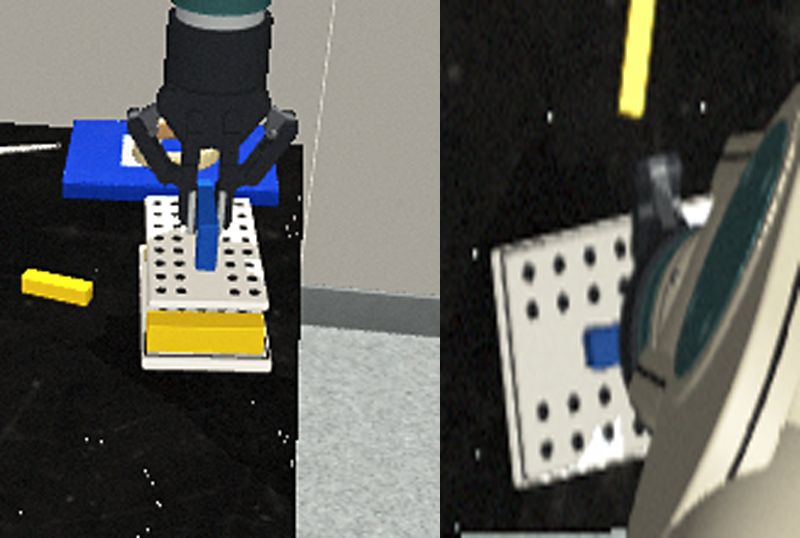

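The side view shows the board level, square and centred over the bars. I'll lower it the remaining 18 mm gently.

```bash
python3 -m crank '[{"x":0,"y":0,"z":0.03,"twist":0},{"x":0,"y":0,"z":0.03,"twist":0},{"x":0,"y":0,"z":0.02,"twist":0},{"x":0,"y":0,"z":0.008,"twist":0},{"x":0,"y":0,"z":0,"twist":0},{"x":0,"y":0,"z":0,"twist":0}]' && python3 -m crank '[{"x":0,"y":0,"z":0.002,"twist":0},{"x":0,"y":0,"z":0,"twist":0},{"x":0,"y":0,"z":0,"twist":0}]'
```

```text
clock: 14.65
tcp_pos: [0.4229, -0.2221, 0.0624]
tcp_rot: [-2.066, -2.366, 0.0]
force: [-2.4, 0.7, 2.6]
gripper_width: 0.167
finger_force: 69.6
clock: 14.95
tcp_pos: [0.4229, -0.2221, 0.0624]
tcp_rot: [-2.066, -2.366, 0.0]
force: [-2.5, 1.9, 5.8]
gripper_width: 0.172
finger_force: 70.1
```

Contact is made: the force went from -3 to +6 N. Now I'll release and retreat.

```bash
python3 -m crank '[{"x":0,"y":0,"z":0,"twist":0},{"x":0,"y":0,"z":0,"twist":0},{"x":0,"y":0,"z":0,"twist":0},{"x":0,"y":0,"z":0,"twist":0},{"x":0,"y":0,"z":0,"twist":0},{"x":0,"y":0,"z":0,"twist":0}]' -0.1 && python3 -m crank '[{"x":0,"y":0,"z":-0.05,"twist":0},{"x":0,"y":0,"z":-0.1,"twist":0},{"x":0,"y":0,"z":-0.2,"twist":0},{"x":0,"y":0,"z":-0.25,"twist":0},{"x":-0.1,"y":0,"z":-0.25,"twist":0},{"x":-0.2,"y":0,"z":0,"twist":0},{"x":-0.2,"y":0,"z":0,"twist":0},{"x":-0.1,"y":0,"z":0,"twist":0}]' && python3 -m crank '[{"x":0,"y":0,"z":0,"twist":0},{"x":0,"y":0,"z":0,"twist":0}]'
python3 - <<'E'
from h import *
ims=[]
for n in ("wrist","side","top"):
    p,d,c=cap(n); save(p,n+"7"); W=world(d,c); X,Y,Z=W[...,0],W[...,1],W[...,2]
    near=(d>0)&(abs(X-.423)<.08)&(abs(Y+.222)<.12); m=near&(abs(Z-.048)<.004)
    q=W[m]; A=np.c_[q[:,:2]-[.423,-.222],np.ones(len(q))]; k=np.linalg.lstsq(A,q[:,2],rcond=None)[0]
    op=lambda m: cv2.morphologyEx(m.astype(np.uint8),cv2.MORPH_OPEN,np.ones((3,3)))
    print(n,m.sum(),"plane",np.round(k,4),rect(op(m),c,k[2]))
    b=near&(abs(Z-.0165)<.005); 
    if b.sum()>50: print(" lower vis",b.sum(),cv2.minAreaRect((plane(np.argwhere(op(b))[:,::-1],c,.0165)[:,:2]*1000).astype(np.float32)))
a=cv2.imread("pics/wrist7.png"); p=cv2.imread("pics/side7.png")[90:260,320:460]; t=cv2.imread("pics/top7.png")[205:310,330:460]
cv2.imwrite("pics/c7.png",np.vstack([np.hstack([cv2.resize(p,(270,328),interpolation=cv2.INTER_CUBIC),cv2.resize(t,(406,328),interpolation=cv2.INTER_CUBIC)]),cv2.copyMakeBorder(cv2.resize(a,(416,260)),0,0,0,260,cv2.BORDER_CONSTANT)]))
E
```

```text
clock: 15.55
tcp_pos: [0.4232, -0.2223, 0.0619]
tcp_rot: [2.066, 2.367, 0.0]
force: [0.9, -1.0, 0.2]
gripper_width: 0.549
finger_force: 0.0
clock: 16.35
tcp_pos: [0.44, -0.3428, 0.2299]
tcp_rot: [2.066, 2.362, -0.001]
force: [0.2, 0.5, -0.7]
gripper_width: 0.552
finger_force: 0.0
clock: 16.55
tcp_pos: [0.4386, -0.339, 0.228]
tcp_rot: [-2.065, -2.364, -0.001]
force: [0.6, 0.9, -1.0]
gripper_width: 0.553
finger_force: 0.0
wrist 11087 plane [ 0.0003 -0.0005  0.0486] {'c': array([ 425.6, -240.3]), 'size': array([130.6,  89.2]), 'long_axis': -82.2}
 lower vis 239 ((0.0, 0.0), (0.0, 0.0), 0.0)
side 1806 plane [-0.0006 -0.0037  0.0483] {'c': array([ 423.6, -217.4]), 'size': array([174.3,  89.4]), 'long_axis': -82.25}
 lower vis 530 ((422.5722961425781, -216.26315307617188), (99.54230499267578, 181.19876098632812), 7.177786350250244)
top 3509 plane [0.0028 0.0011 0.0484] {'c': array([ 423.9, -220.4]), 'size': array([169.2,  89.7]), 'long_axis': -82.28}
 lower vis 416 ((413.06097412109375, -134.57949829101562), (94.75313568115234, 6.370319843292236), 7.841175556182861)
```

View pics/c7.png

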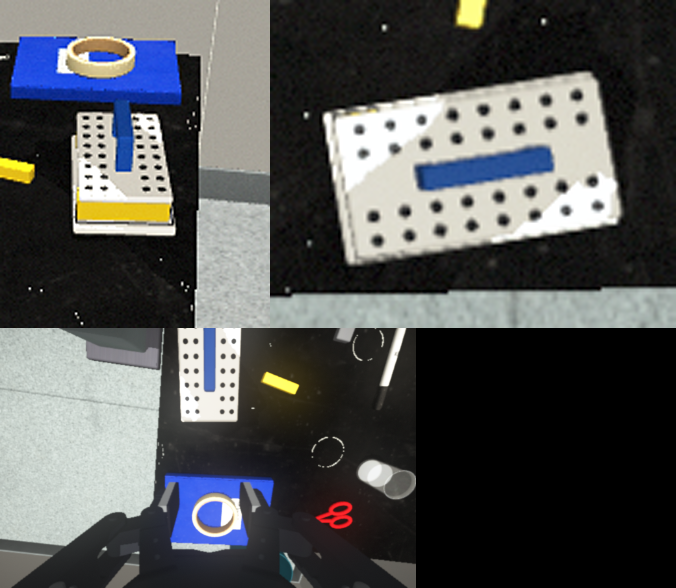

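The upper board rests level with its top at 48 mm. In the top view it sits at (423.9, -220.4) mm, against a bar midpoint of (424.2, -220.5) mm, and the yaw matches. The gripper is clear.

```bash
python3 -c "
from bench import ticket; print(ticket.finish_job())"
```

```text
the job is handed in; nothing more can be done
None
```

The job is handed in: the large yellow spacer lies in the outlined place about 1 mm off centre, and the upper board rests level on both bars, within 1 mm of their centre, with the gripper clear.

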